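# Turn a lamp mat face up with a spatula

## Robot

A 6-joint arm with a two-finger parallel gripper is mounted at the origin on the work surface. World frame = base frame: x ahead of the robot, y to its left, z up, the work surface at z = 0. Lengths are in m, angles in rad, forces in N, time in s.
With the tool pointing down it reaches from about 0.425 to 0.95 m from the base axis. Payload 3.5 kg.
Tool frame: the origin (TCP) lies between the finger pads; the fingertips stand 19 mm ahead of it and the grasp point (between the pads) is the TCP (ctrl.nose_length is the distance from the TCP to the fingertips, in m); z points along the fingers, y is the line along which they close (so a half turn about z gives the same grasp; the last joint's range is limited). The gripper opens to 85 mm and grips with 20 to 120 N. Pads are 22 mm wide; open, the fingers measure 114 mm over their backs; the gripper's body (76 mm by 85 mm) begins 54 mm behind the grasp point. The pads swing forward as they close: fully open they stand 13 mm farther back than shut.
Start: joints at [1.035, 0.286, 1.577, -0, 1.279, -0.15], TCP at [0.254, 0.625, 0.25] pointing down, gripper open.
Joint ranges: [-2.77, 2.77], [-0.9, 2.22], [0.21, 2.48], [-1.53, 4.67], [0.24, 2.81], [-2.84, 2.84]. Speed limits (rad/s): [2.79, 2.79, 3.14, 3.14, 3.14, 3.14].

## Interface

Orientations are given as a unit quaternion [x, y, z, w].
In Python, from plant import ctrl gives the robot as it stands.
- The arm moves only by the tool apply_moves, never from a script. Its argument "series" is a list of rows, each a list of 6 numbers: the shift along the world's x, y, z scaled (see below), then the turn, a rotation vector about the world's x, y, z scaled (see below). A call has 1 to 20 rows; each row is the pose to reach, as a shift and turn from the pose commanded when the call began; what a row does not reach only later rows make up. The controller multiplies each number of a shift by 0.8 m and each number of a turn by 45 degrees. A row lasts 1/8 s, in which the tool goes at most 62.5 mm and 10.7 degrees, less where a joint would pass 70% of its speed; a pose out of reach is approached as far as the arm can. A call with a number of a shift or a turn outside -1 to 1 is refused whole. A call with a gripper value outside its range is refused whole. "jaw" is the opening, from 0 (shut) to 1 (fully open), set as the call begins (left out, the last holds). The fingers move at their own pace and stop on an object; "squeeze" is the grip in N (left out, the last holds). Time passes only in rows, so rows that repeat a pose let the fingers close. It gives the time, the measured TCP pose, the force, the opening and the grip force at its end, in the units of the state.
- ctrl.get_state(): the state, without advancing time (a new reading comes with each control period).
- ctrl.read_camera(name): name is "side" or "top"; returns the picture (420x560x3 uint8, red, green, blue); there is no depth.
- ctrl.get_calibration(name): a dict with "fx", "fy", "cx", "cy" (pixels), "xyz" and "orientation" of the camera in the world. Camera axes: x right, y up, looking along -z (the intrinsics and any distortion apply to the point x, -y, -z); pixel columns grow to the right and rows downward; lengths in m; the calibration is good to about 2 mm. A picture is of the moment at which its call begins. get_calibration takes no time and is no camera call.
- ctrl.sign_off(): hands the job in; it is judged then, once.
Trained networks look in the newest picture that a camera, given by its name, has taken for a name from the list of things; names that differ only in an ending like _2 or _b are one class to them, and where a whole thing is asked for, a point or a joint stands for the part that bears it (a point fixed in the world has none). Each returns a list of dicts, best first, with "p" (0 to 1); they miss things now and then, are a little off and sometimes report something else, mostly with a low value. They report only what shows in the picture. A call takes as long as a camera call. They do not tell look-alikes from the thing itself.
- ctrl.boxes_of(thing, camera): "xy" ([column, row] as shares, 0 to 1, of the picture: columns of its width, rows of its height, amid what is visible of it).
- ctrl.silhouettes(thing, camera): "pixels" (420x560 bool, what is visible of it) and "xy" ([column, row] as shares, 0 to 1, of the picture: columns of its width, rows of its height, amid what is visible of it).
The state is a dict: "time": time; "qpos": joint angles; "dq": joint speeds; "joint_efforts": joint torques, N m; "eef_pos": TCP position; "tcp_rot": TCP orientation; "contact_force": force on the tool from outside, world axes, zero at the start; "wrist_torque": the same for the moment, N m; "opening": opening from 0.0 (shut) to 1.0 (fully open); "finger_force": force on a finger pad.
Only numpy, scipy, OpenCV 4.12 (cv2) and the standard library are available. Lean on these libraries where they do the work, as an engineer would, in place of code of your own. Each camera call takes 0.05 s, during which the arm holds its last target. There are 200 camera calls.

## Task

The round lamp mat lies cork side up, hanging a little over the edge of the white display board. Take the spatula by its handle, slip the blade under the overhanging edge of the round mat and flip it over, so that it lies flat on the board with its dark wooden side up; do not touch the mat with the fingers, and leave the square mat where it is. Then lay the spatula down flat on the counter and let it go.

Things in the scene. Friction and masses are not known exactly. Their poses are not given: they have to be found in the camera images.
- spatula: Spatula, 120 g, lying flat on the counter right of the board, blade towards the board. Origin on its underside at the gripping place; x points to the blade, z up. Wooden flat-sided handle x = -90 to 30 mm, 18 mm wide (y), 28 mm high (z = 0 to 28); thin neck to x = 80; steel blade x = 80 to 160, 60 mm wide, 2.5 mm thick, underside at z = 0. Centre of mass near x = 20 mm.
- round_mat: Round lamp mat to flip: rigid disc, diameter 90 mm, 8 mm thick, about 70 g; one face cork, the other dark wood. Origin at the centre of the wooden face (underneath at the start); z points out through the cork face (up at the start, down once flipped). Its centre starts 20 mm inside the board's right-hand edge, so it overhangs that edge by 25 mm. Its yaw means nothing.
- square_mat: Square mat, 86 x 86 x 8 mm, of the same cork and wood, also cork up and overhanging the same edge; leave it alone. Origin at the centre of its underside, z up.
- board: White display board fixed on the counter, 300 (x) by 320 (y) mm, 30 mm high. Origin at the centre of its underside, on the counter; y to the robot's left, z up. The mats overhang its right-hand edge (y = -160 mm), one at x = -90 to -60, the other at x = 60 to 90 mm, in either order. Friction 0.5 to 0.7: a mat tips about its far edge. A crystal lamp 230 mm high stands near y = 90 mm.
There are look-alikes about, which are no part of the job. Leave any green or pink look-alike of the round_mat alone.

How it is judged:
By the outcome, as a careful person would: the job done as asked, in the order asked, and still so for the second after the job is handed in, with the robot touching nothing.
It also fails if it takes over 53 s, if anything falls off the work surface, if the arm or the gripper's body presses on something with over 40 N, if the wrist force passes 120 N, or if a joint passes its speed limit or range.

## Working session

There is one attempt and no reset: what is moved stays moved. The work goes in short steps, Python scripts to look and compute and a tool call to move; the robot and the scene stay as the last step left them, time stands still between calls to the robot, and variables do not carry over. Pictures are saved under pics/ and viewed, at most 10 in all, crops included, and the job is handed in when it is done.

Besides the shell and the picture viewer there is one more tool, called after "Emit:" as name(argument=value, ...) on one line, values as JSON. apply_moves: Moves the arm, as the interface text tells. Shifts and turns lie within -1 to 1; 1 stands for 0.8 m of shift or 45 degrees of turn. Its arguments: {"type":"object","properties":{"series":{"type":"array"},"jaw":{"type":"number"},"squeeze":{"type":"number"}},"required":["series"]}

```bash
ls; mkdir -p pics
python3 - <<'E'
from plant import ctrl
import cv2,numpy as np
for c in ("top","side"):
    im=ctrl.read_camera(c); cv2.imwrite(f"pics/{c}0.png",im[:,:,::-1]); print(c,ctrl.get_calibration(c))
    for t in("spatula","round_mat","square_mat","board"):
        print(t,[(np.round(np.array(d["xy"])*[560,420],1).tolist(),round(d["p"],2)) for d in ctrl.boxes_of(t,c)])
print(ctrl.get_state())
E
```

```text
pics
top {'fx': 400.71601920044975, 'fy': 400.71601920044975, 'cx': 278.9703934210777, 'cy': 206.77063067494996, 'xyz': array([ 0.42698983, -0.0625204 ,  0.87239671]), 'orientation': array([ 0.03617115, -0.03458805, -0.70598726,  0.70645404])}
spatula [([384.9, 217.6], 0.84)]
round_mat [([233.9, 207.6], 0.9), ([308.5, 280.2], 0.84), ([252.5, 278.1], 0.8), ([313.5, 152.3], 0.66)]
square_mat [([231.6, 134.3], 0.74)]
board [([170.4, 175.1], 0.68)]
side {'fx': 394.21877947927715, 'fy': 394.21877947927715, 'cx': 281.9906846271923, 'cy': 206.42170158358516, 'xyz': array([ 0.19740501, -0.56288046,  0.53062626]), 'orientation': array([ 0.42024742, -0.12105347, -0.22896406,  0.86966293])}
spatula [([351.1, 328.9], 0.79), ([268.2, 194.4], 0.54)]
round_mat [([265.8, 193.7], 0.89), ([209.8, 238.1], 0.82), ([359.7, 229.7], 0.69), ([226.1, 283.9], 0.58)]
square_mat [([323.5, 171.1], 0.96)]
board [([267.5, 161.1], 0.58)]
{'time': 0.5, 'qpos': array([ 1.03499098e+00,  2.86307806e-01,  1.57672407e+00, -6.84216755e-06,
        1.27859639e+00, -1.50015187e-01]), 'dq': array([ 1.76186547e-04, -6.26288687e-04, -7.38679918e-04,  8.92796919e-04,
       -2.94806743e-03, -7.66937417e-05]), 'joint_efforts': array([-6.89592543e-04, -4.05462062e+01, -2.92556673e+01, -1.24135317e-04,
        1.05404975e-03, -4.44500410e-07]), 'eef_pos': array([0.25396825, 0.6253751 , 0.2503066 ]), 'tcp_rot': array([ 1.91700115e-01,  9.81453547e-01, -1.78746716e-05, -2.90294311e-06]), 'contact_force': array([-0.37049447, -1.45860023, -0.39769431]), 'wrist_torque': array([0.01321575, 0.02089457, 0.00141375]), 'finger_force': 0.0, 'opening': 0.9982932900739595}
```

View pics/top0.png

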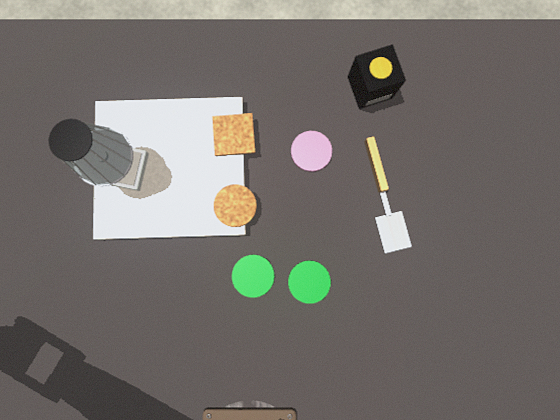

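View pics/side0.png

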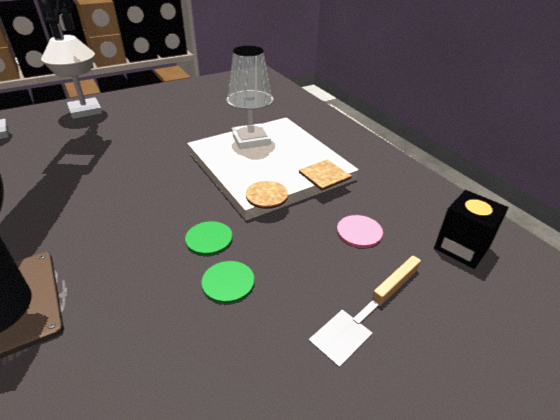

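Top view: the round cork mat is at (235,205), overhanging the board's right edge next to the square mat at (233,134). The spatula runs from handle end (371,138) to blade (394,232). The look-alikes are green at (253,276) and (309,282) and pink at (311,151), all on the counter. Only the disc at (235,205) is cork and overhangs the board, so that is the one to flip.

```bash
cat > h.py <<'E'
from plant import ctrl
import cv2,numpy as np
from scipy.spatial.transform import Rotation as R
def ray(c,uv,z):
    k=ctrl.get_calibration(c); uv=np.atleast_2d(np.asarray(uv,float))
    d=np.c_[(uv[:,0]-k["cx"])/k["fx"],-(uv[:,1]-k["cy"])/k["fy"],-np.ones(len(uv))]
    d=R.from_quat(k["orientation"]).apply(d); p=np.array(k["xyz"])
    return p+d*((z-p[2])/d[:,2])[:,None]
def pca(m,c,z):
    v,u=np.nonzero(m); P=ray(c,np.c_[u,v],z)[:,:2]; r=cv2.minAreaRect(P.astype(np.float32)*1000)
    w=np.linalg.svd(P-P.mean(0),full_matrices=False)[2][0]
    return P.mean(0).round(4),np.round(r[0],1),np.round(r[1],1),np.degrees(np.arctan2(w[1],w[0])).round(1)
E
python3 - <<'E'
from h import *
for c in("top","side"):
    im=ctrl.read_camera(c)
    for d in ctrl.silhouettes("spatula",c)[:1]:
        m=d["pixels"]; m=cv2.morphologyEx(m.astype(np.uint8),cv2.MORPH_DILATE,np.ones((3,3)))>0
        f=im.astype(int); sat=f.max(2)-f.min(2)
        print(c,"handle",pca(m&(sat>60)&(f[:,:,0]>110),c,.028),"blade",pca(m&(sat<40)&(f.min(2)>150),c,.0025))
    for t in("round_mat","square_mat"):
        for d in ctrl.silhouettes(t,c): print(c,t,round(d["p"],2),np.array(d["xy"])*[560,420],pca(d["pixels"],c,.038))
    for d in ctrl.silhouettes("board",c)[:1]: print(c,"board",pca(d["pixels"],c,.03))
    if c=="top":
        cv2.imwrite("pics/crop.png",cv2.resize(im[80:260,80:280,::-1],None,fx=3,fy=3))
        g=im.min(2)>170; g[:, 300:]=0; g[:85]=0; g[260:]=0
        print("white",pca(g,c,.03))
        for r in (110,170,230): 
            cc=np.nonzero(g[r])[0]; print(r,cc.min(),cc.max(),ray(c,[[cc.min(),r],[cc.max()+1,r]],.03).round(4).tolist())
        for k in (120,190,): 
            cc=np.nonzero(g[:,k])[0]; print(k,ray(c,[[k,cc.min()],[k,cc.max()+1]],.03).round(4).tolist())
E
```

```text
top handle (array([ 0.6055, -0.2704]), array([ 605.4, -270.4]), array([120.5,  18.7]), np.float64(-165.9)) blade (array([ 0.4674, -0.3058]), array([ 483.6, -301.8]), array([128.5,  61.3]), np.float64(-166.5))
top round_mat 0.95 [305.984 282.198] (array([ 0.3565, -0.121 ]), array([ 356.8, -121.4]), array([84.3, 83.1]), np.float64(-94.3))
top round_mat 0.95 [313.208 150.318] (array([ 0.6314, -0.1274]), array([ 631.1, -127.5]), array([82.9, 84.4]), np.float64(152.6))
top round_mat 0.93 [233.408 203.196] (array([0.5145, 0.0339]), array([514.5,  35. ]), array([89.8, 88.7]), np.float64(-160.1))
top round_mat 0.74 [252.672 276.318] (array([ 0.3689, -0.0055]), array([368.9,  -6.2]), array([83.4, 84.5]), np.float64(-63.7))
top square_mat 0.58 [234.08  134.106] (array([0.6674, 0.0386]), array([668.1,  38.8]), array([90.6, 87.4]), np.float64(-143.0))
top board (array([0.593 , 0.1764]), array([598.7, 175. ]), array([302.1, 321.7]), np.float64(168.1))
white (array([0.5953, 0.1725]), array([599.8, 134.9]), array([299.1, 480.8]), np.float64(156.4))
110 95 242 [[0.7222, 0.3383, 0.03], [0.7222, 0.017
[... 494 characters left out ...]
22, -0.1527]), array([ 342.7, -150.9]), array([88.9, 84.6]), np.float64(-122.4))
side round_mat 0.75 [357.504 230.79 ] (array([ 0.6083, -0.1581]), array([ 609. , -156.5]), array([92.9, 84.1]), np.float64(-134.1))
side round_mat 0.69 [264.208 192.612] (array([0.5096, 0.0286]), array([509.8,  27.9]), array([99. , 89.3]), np.float64(-112.4))
side round_mat 0.56 [207.928 236.796] (array([ 0.3534, -0.0399]), array([354., -39.]), array([94. , 85.2]), np.float64(-108.7))
side square_mat 0.71 [324.688 172.62 ] (array([0.662 , 0.0341]), array([662.7,  35.8]), array([94.8, 91.5]), np.float64(-168.7))
side board (array([0.5723, 0.1533]), array([590.2, 161.5]), array([315.7, 352.2]), np.float64(-155.7))
```

View pics/crop.png

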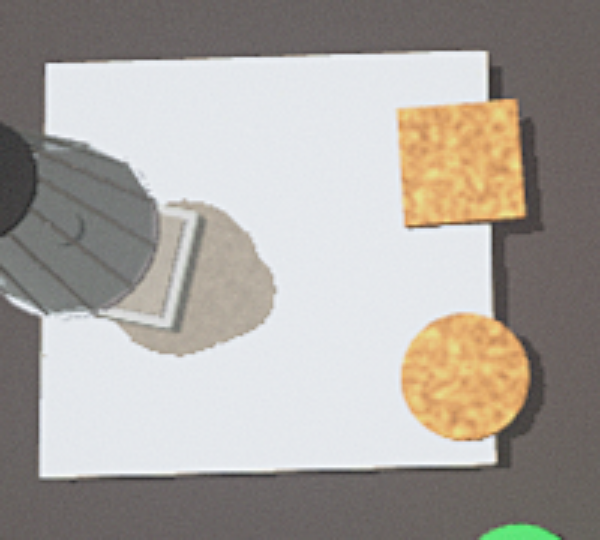

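The crop shows the round cork disc overhanging the white board's right edge, centred near crop (465,377). The square mat sits apart above it. Mat centre is about (0.514, 0.034) and the board edge is at y≈0.0125 (20 mm apart, as given). The spatula origin is about (0.576, -0.278) with heading -165.8°, and sizes match (handle 120x19, length to blade OK). Moving now.

Emit:
apply_moves(series=[[0.245, -0.219, 0.1625, 0, 0, 0.1], [0.245, -0.219, 0.1625, 0, 0, 0.2], [0.245, -0.219, 0.1625, 0, 0, 0.3], [0.245, -0.219, 0.1625, 0, 0, 0.4], [0.245, -0.219, 0.1625, 0, 0, 0.5], [0.4325, -0.656, 0.1625, 0, 0, 0.6], [0.4325, -0.656, 0.1625, 0, 0, 0.7], [0.4325, -0.656, 0.1625, 0, 0, 0.807], [0.4325, -0.656, 0.1625, 0, 0, 0.807], [0.4325, -0.656, 0.1625, 0, 0, 0.807], [0.4325, -0.656, 0.1625, 0, 0, 0.807], [0.4325, -0.656, 0.1625, 0, 0, 0.807], [0.42, -0.97, 0, 0, 0, 0.807], [0.42, -0.97, 0, 0, 0, 0.807], [0.42, -0.97, 0, 0, 0, 0.807], [0.42, -0.97, 0, 0, 0, 0.807], [0.42, -0.97, 0, 0, 0, 0.807], [0.42, -0.97, 0, 0, 0, 0.807], [0.42, -0.97, 0, 0, 0, 0.807]], jaw=1)

```text
time: 3.38
eef_pos: [0.5904, -0.1494, 0.2511]
tcp_rot: [-0.124, 0.992, 0.0, 0.001]
contact_force: [-0.4, 1.0, 0.7]
opening: 1.0
finger_force: 0.0
```

Emit:
apply_moves(series=[[-0.0175, -0.159, -0.1, 0, 0, 0], [-0.0175, -0.159, -0.15, 0, 0, 0], [-0.0175, -0.159, -0.2, 0, 0, 0], [-0.0175, -0.159, -0.2, 0, 0, 0], [-0.0175, -0.159, -0.22, 0, 0, 0], [-0.0175, -0.159, -0.25, 0, 0, 0], [-0.0175, -0.159, -0.27, 0, 0, 0], [-0.0175, -0.159, -0.283, 0, 0, 0], [-0.0175, -0.159, -0.283, 0, 0, 0]])

```text
time: 4.5
eef_pos: [0.5761, -0.2773, 0.0238]
tcp_rot: [-0.124, 0.992, 0.0, -0.0]
contact_force: [-0.2, 1.0, 0.3]
opening: 0.999
finger_force: 0.0
```

Emit:
apply_moves(series=[[0, 0, 0, 0, 0, 0], [0, 0, 0, 0, 0, 0], [0, 0, 0, 0, 0, 0], [0, 0, 0, 0, 0, 0], [0, 0, 0, 0, 0, 0], [0, 0, 0, 0, 0, 0], [0, 0, 0, 0, 0, 0], [0, 0, 0, 0, 0, 0]], jaw=0, squeeze=80)

```text
time: 5.5
eef_pos: [0.5764, -0.2782, 0.0246]
tcp_rot: [-0.124, 0.992, -0.0, 0.0]
contact_force: [-1.1, -0.8, 5.1]
opening: 0.188
finger_force: 81.9
```

Emit:
apply_moves(series=[[0, 0, 0.05, 0, 0, 0], [0, 0, 0.1, 0, 0, 0], [-0.02, 0.02, 0.12, 0, 0, -0.25], [-0.03, 0.05, 0.12, 0, 0, -0.5], [-0.05, 0.08, 0.12, 0, 0, -0.75], [-0.07, 0.109, 0.12, 0, 0, -1], [-0.07, 0.109, 0.12, 0, 0, -1]])

```text
time: 6.38
eef_pos: [0.5179, -0.1885, 0.118]
tcp_rot: [0.265, 0.964, 0.001, -0.002]
contact_force: [0.6, -0.4, -0.7]
opening: 0.188
finger_force: 81.2
```

Emit:
apply_moves(series=[[0, 0, 0, 0, 0, -0.23], [0, 0, 0, 0, 0, -0.46], [0, 0, 0, 0, 0, -0.69], [0, 0, 0, 0, 0, -0.92], [0, 0, 0, 0, 0, -1], [0, 0, 0, 0, 0, -1]])

```text
time: 7.12
eef_pos: [0.52, -0.1911, 0.1193]
tcp_rot: [0.614, 0.79, -0.0, -0.0]
contact_force: [0.4, -0.1, -1.2]
opening: 0.19
finger_force: 81.2
```

Emit:
apply_moves(series=[[0, 0, -0.03, 0, 0, -0.2], [0, 0, -0.06, 0, 0, -0.28], [0, 0, -0.09, 0, 0, -0.28], [0, 0, -0.09, 0, 0, -0.28], [0, 0, -0.09, 0, 0, -0.28]])

```text
time: 7.75
eef_pos: [0.5205, -0.1911, 0.0486]
tcp_rot: [0.697, 0.717, 0.0, 0.001]
contact_force: [-0.1, 0.2, -1.3]
opening: 0.189
finger_force: 81.2
```

Run:
```python
from h import *
s=ctrl.get_state(); print(s["time"],s["eef_pos"],s["tcp_rot"],s["opening"],s["contact_force"])
a=ctrl.read_camera("side");b=ctrl.read_camera("top")
cv2.imwrite("pics/a1.png",np.vstack([cv2.resize(a[140:340,150:450,::-1],None,fx=1.9,fy=1.45),cv2.resize(b[120:320,170:470,::-1],None,fx=1.9,fy=1.45)]))
cv2.imwrite("pics/a1t.png",b[:,:,::-1]);cv2.imwrite("pics/a1s.png",a[:,:,::-1])
m=ctrl.silhouettes("round_mat","top")
for d in m: print(round(d["p"],2),pca(d["pixels"],"top",.038)[0])
f=b.astype(int)
for d in ctrl.silhouettes("spatula","top")[:1]:
    g=d["pixels"]&((f.max(2)-f.min(2))<40)&(f.min(2)>150); print(pca(g,"top",s["eef_pos"][2]-.0215))
```

```text
7.75 [ 0.52054578 -0.19108519  0.04857174] [6.96842660e-01 7.17223822e-01 1.13880366e-04 5.33073150e-04] 0.18902026428678909 [-0.08562821  0.20674818 -1.29487973]
0.93 [ 0.3689 -0.0047]
0.9 [0.5151 0.0339]
0.84 [ 0.6308 -0.1282]
(array([ 0.5174, -0.0736]), array([517.9, -79.8]), array([59.8, 97.6]), np.float64(91.4))
```

View pics/a1.png

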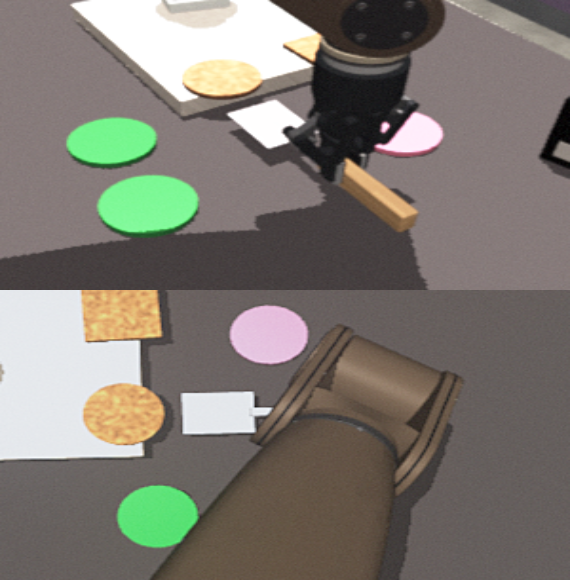

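Side/top crops show the blade level and in line with the round mat, 20 mm short of it; the mat hasn't moved. I'll lower 8 mm and slip the blade 15 mm under the overhang.

Emit:
apply_moves(series=[[0, 0, -0.01, 0, 0, 0], [0, 0, -0.01, 0, 0, 0], [0, 0.015, -0.01, 0, 0, 0], [0, 0.03, -0.01, 0, 0, 0], [-0.001, 0.044, -0.01, 0, 0, 0], [-0.001, 0.044, -0.01, 0, 0, 0], [-0.001, 0.044, -0.01, 0, 0, 0]])

```text
time: 8.82
eef_pos: [0.5193, -0.1553, 0.0401]
tcp_rot: [0.697, 0.717, 0.0, 0.0]
contact_force: [0.3, -0.8, -2.3]
opening: 0.19
finger_force: 81.2
```

Run:
```python
from h import *
s=ctrl.get_state(); print(s["time"],s["eef_pos"],s["contact_force"])
a=ctrl.read_camera("side");b=ctrl.read_camera("top")
cv2.imwrite("pics/a2.png",np.hstack([cv2.resize(a[150:270,200:340,::-1],None,fx=2.8,fy=4),cv2.resize(b[150:270,170:310,::-1],None,fx=2.8,fy=4)]))
for d in ctrl.silhouettes("round_mat","top"): print(round(d["p"],2),pca(d["pixels"],"top",.038)[0])
```

```text
8.825 [ 0.51932705 -0.15533006  0.04007911] [ 0.30986783 -0.79880872 -2.27120638]
0.92 [0.5151 0.0337]
0.82 [0.3786 0.0104]
0.62 [ 0.6383 -0.1214]
0.31 [ 0.5147 -0.0405]
```

View pics/a2.png

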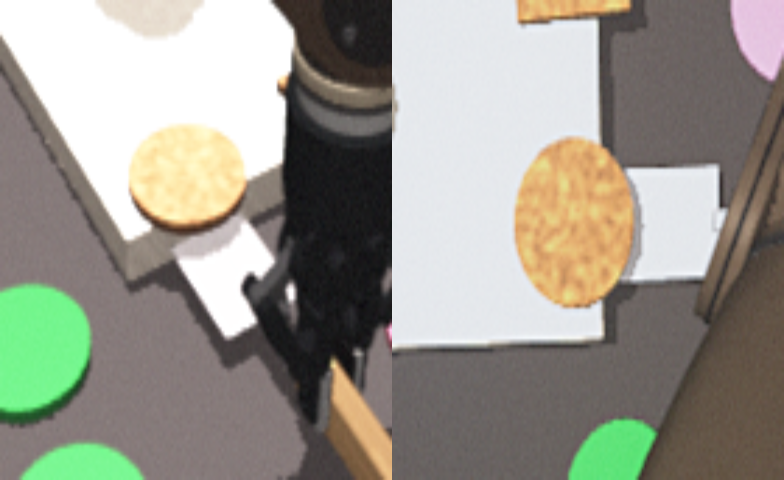

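The blade is under the overhang, with the mat's shadow falling on it, and the mat hasn't moved. Now the flip arc.

Emit:
apply_moves(series=[[0, 0, 0.007, 0, 0, 0], [0, 0, 0.014, 0, 0, 0], [0, 0, 0.0236, 0, 0, 0], [0, 0, 0.0336, 0, 0, 0], [0, 0.002, 0.0435, 0, 0, 0], [0, 0.005, 0.053, 0, 0, 0], [0, 0.009, 0.063, 0, 0, 0], [0, 0.014, 0.072, 0, 0, 0], [-0.001, 0.02, 0.08, 0, 0, 0], [-0.001, 0.027, 0.088, 0, 0, 0], [-0.001, 0.034, 0.096, 0, 0, 0], [-0.001, 0.043, 0.102, 0, 0, 0], [-0.001, 0.052, 0.108, 0, 0, 0], [-0.002, 0.062, 0.112, 0, 0, 0], [-0.002, 0.072, 0.116, 0, 0, 0], [-0.002, 0.083, 0.119, 0, 0, 0], [-0.002, 0.094, 0.12, 0, 0, 0], [-0.003, 0.105, 0.118, 0, 0, 0], [-0.003, 0.115, 0.115, 0, 0, 0], [-0.003, 0.125, 0.1125, 0, 0, 0]])

```text
time: 11.48
eef_pos: [0.5166, -0.0548, 0.1295]
tcp_rot: [0.697, 0.717, -0.0, -0.0]
contact_force: [-0.4, 0.1, -1.8]
opening: 0.191
finger_force: 81.2
```

Run:
```python
from h import *
s=ctrl.get_state(); print(s["time"],s["eef_pos"],s["contact_force"])
a=ctrl.read_camera("side");b=ctrl.read_camera("top")
cv2.imwrite("pics/a3.png",np.hstack([cv2.resize(a[130:270,190:330,::-1],None,fx=2.8,fy=4),cv2.resize(b[130:270,130:270,::-1],None,fx=2.8,fy=4)]))
```

```text
11.475 [ 0.51656029 -0.05480532  0.12950657] [-0.3567283   0.07127507 -1.75447288]
```

View pics/a3.png

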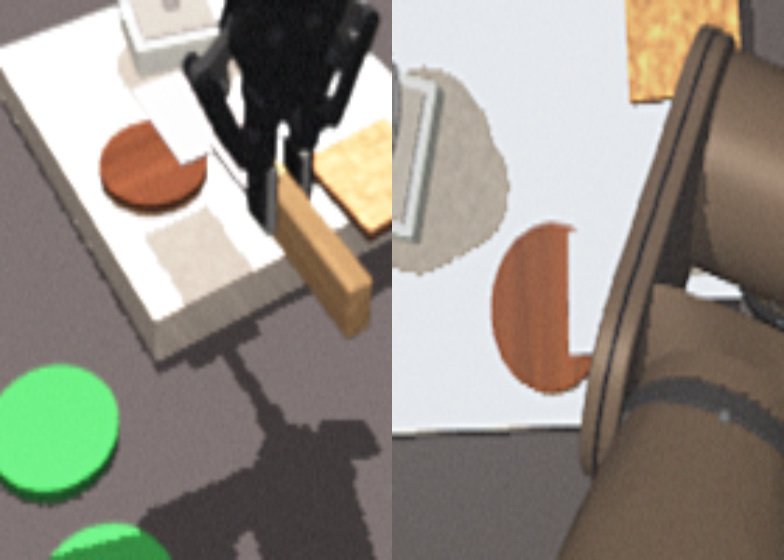

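The mat lies wooden side up on the board. I'll retreat and lay the spatula down on free counter.

Emit:
apply_moves(series=[[0, -0.06, 0, 0, 0, 0], [0, -0.13, 0, 0, 0, 0], [0.005, -0.2, 0, 0, 0, 0], [0.005, -0.26, -0.01, 0, 0, 0], [0.005, -0.306, -0.03, 0, 0, 0], [0.005, -0.306, -0.06, 0, 0, 0], [0.005, -0.306, -0.09, 0, 0, 0], [0.005, -0.306, -0.11, 0, 0, 0], [0.005, -0.306, -0.12, 0, 0, 0], [0.005, -0.306, -0.125, 0, 0, 0], [0.005, -0.306, -0.129, 0, 0, 0], [0.005, -0.306, -0.131, 0, 0, 0], [0.005, -0.306, -0.131, 0, 0, 0]])

```text
time: 13.2
eef_pos: [0.521, -0.3003, 0.0255]
tcp_rot: [0.697, 0.717, 0.0, 0.0]
contact_force: [-0.6, -0.1, -1.2]
opening: 0.194
finger_force: 81.2
```

Emit:
apply_moves(series=[[0, 0, -0.0007, 0, 0, 0], [0, 0, -0.0014, 0, 0, 0], [0, 0, -0.0014, 0, 0, 0]])

```text
time: 13.58
eef_pos: [0.521, -0.3004, 0.0246]
tcp_rot: [0.697, 0.717, 0.0, 0.0]
contact_force: [-1.0, 1.5, 2.1]
opening: 0.19
finger_force: 81.7
```

Contact with the counter. Opening and rising.

Emit:
apply_moves(series=[[0, 0, 0, 0, 0, 0], [0, 0, 0, 0, 0, 0], [0, 0, 0, 0, 0, 0], [0, 0, 0, 0, 0, 0], [0, 0, 0, 0, 0, 0], [0, 0, 0, 0, 0, 0], [0, 0, 0.02, 0, 0, 0], [0, 0, 0.05, 0, 0, 0], [0, 0, 0.1, 0, 0, 0], [0, 0, 0.17, 0, 0, 0], [0, -0.05, 0.24, 0, 0, 0], [0, -0.1, 0.3, 0, 0, 0], [0, -0.1, 0.3, 0, 0, 0], [0, -0.1, 0.3, 0, 0, 0]], jaw=1)

```text
time: 15.32
eef_pos: [0.5206, -0.3802, 0.2646]
tcp_rot: [0.697, 0.717, 0.0, 0.0]
contact_force: [-0.6, -0.7, -0.9]
opening: 1.0
finger_force: 0.0
```

Run:
```python
from h import *
s=ctrl.get_state(); print(s["time"],s["eef_pos"],s["opening"],s["contact_force"])
a=ctrl.read_camera("side");b=ctrl.read_camera("top")
cv2.imwrite("pics/a4.png",np.vstack([a[100:,:,::-1],b[60:340,:,::-1]]))
for t in("round_mat","square_mat"):
  for d in ctrl.silhouettes(t,"top"): print(t,round(d["p"],2),pca(d["pixels"],"top",.038)[:3])
```

```text
15.325 [ 0.52055534 -0.38018619  0.26462638] 0.9999679700855189 [-0.63854794 -0.66575295 -0.91573677]
round_mat 0.95 (array([0.5115, 0.1344]), array([512.5, 134.2]), array([88.7, 88.1]))
round_mat 0.9 (array([ 0.6311, -0.1277]), array([ 631.1, -128.5]), array([84.4, 84.9]))
round_mat 0.81 (array([ 0.3688, -0.0055]), array([368.9,  -6.2]), array([83.4, 84.5]))
round_mat 0.73 (array([ 0.357 , -0.1214]), array([ 357.8, -121.4]), array([84.3, 85.2]))
square_mat 0.74 (array([0.667, 0.038]), array([668. ,  38.4]), array([89.5, 86.2]))
```

View pics/a4.png

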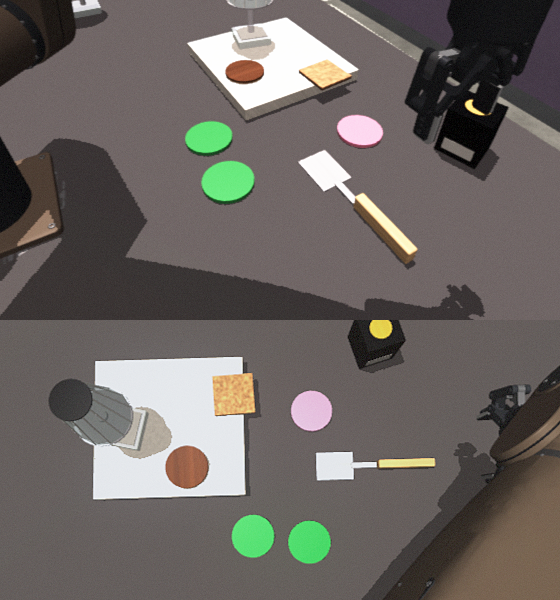

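The mat is flat with its dark wood up at top-view (187,467) of the picture, the square mat hasn't moved, the spatula lies flat on the counter, and the gripper is clear.

```bash
python3 -c "
from plant import ctrl
print(ctrl.sign_off())"
```

```text
the job is handed in; nothing more can be done
None
```

The round mat lies flat on the board with its dark wooden side up, the square mat is where it was, the spatula lies flat on the counter and is released, and the job was handed in at about 15.5 s.

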